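Draw a heat-spreader bar from its feed chute

TASK

Draw the bottom aluminium bar straight out through the slot of its blue feed chute, so that the two aluminium bars above it stay in the chute and settle down into its place. Then lay the drawn bar flat inside the yellow tray, lowering it in rather than dropping it.

Things in the scene. Friction and masses are not known exactly. Their poses are not given: they have to be found in the camera images.
- alu_bottom_center (a point): Centre (half-way up) of the bar to take: lowest of three equal silvery aluminium bars, 100 x 30 x 10 mm (x, y, z), about 0.1 kg, underside 25 mm above the bench. x runs along it, from the free front end (-x, towards the robot) into the chute; z up. Its front 35 to 46 mm stick out of the chute's slot, free below and beside; it slides out along its -x and is clear after 62 mm.
- alu_middle_center (a point): Centre of the middle aluminium bar (same size, axes), underside 35 mm above the bench, wholly inside the fixed blue chute: open top, 59 mm high, 41 mm wide, its front wall's outer face 55 mm in front (-x) of this point, with a slot 14 mm high at the bottom bar. It sinks 10 mm when the bottom bar is out. A like chute some 0.2 m to one side holds copper bars, not wanted.
- alu_top_center (a point): Centre of the top aluminium bar, same size, mass and axes, wholly inside the chute, its underside 45 mm above the bench; it too sinks 10 mm.
- tray_yellow: Fixed shallow open tray of yellow plastic, 170 x 130 x 20 mm outside (x, y, z), walls and floor 4 mm thick. The origin is the centre of its underside, on the bench; x along its length, z up. A blue tray of the same size stands on the other side and is not wanted.
There are look-alikes about, which are no part of the job. What is shaped like the part that bears alu_bottom_center but pink is not meant. Leave any green look-alike of the tray_yellow alone.

How it is judged:
By the outcome, as a careful person would: the job done as asked, in the order asked, and still so for the second after the job is handed in, with the robot touching nothing.
It also fails if it takes over 38 s, if anything falls off the work surface, if the arm or the gripper's body presses on something with over 40 N, if the wrist force passes 120 N, or if a joint passes its speed limit or range.

ROBOT

A 7-joint arm with a two-finger parallel gripper is mounted at the origin on the work surface. World frame = base frame: x ahead of the robot, y to its left, z up, the work surface at z = 0. Lengths are in m, angles in rad, forces in N, time in s.
With the tool pointing down it reaches from about 0.4 to 0.925 m from the base axis. Payload 4.1 kg.
Tool frame: the origin (TCP) lies at the very end of the fingers, on their centre line; the grasp point (between the pads) lies 19 mm behind it; z points along the fingers, y is the line along which they close (so a half turn about z gives the same grasp; the last joint's range is limited). The gripper opens to 85 mm and grips with 20 to 120 N. Pads are 22 mm wide; open, the fingers measure 114 mm over their backs; the gripper's body (76 mm by 85 mm) begins 54 mm behind the grasp point. The pads swing forward as they close: fully open they stand 13 mm farther back than shut.
Start: joints at [-1.373, 0.398, 0.045, 1.537, -0.019, 1.207, -0.051], TCP at [0.19, 0.622, 0.231] pointing down, gripper open.
Joint ranges: [-2.82, 2.82], [-0.49, 2.23], [-1.37, 1.46], [0, 2.46], [-1.36, 4.5], [0.23, 2], [-2.94, 2.94]. Speed limits (rad/s): [2.57, 2.57, 3.14, 3.14, 3.14, 3.14, 3.14].

INTERFACE

Orientations are given as a unit quaternion [w, x, y, z].
In Python, from workcell import ctrl gives the robot as it stands. The module is installed in compiled form; this text tells all that it offers.
- The arm moves only by the tool jog_arm, never from a script. Its argument "commands" is text: rows parted by semicolons, each of 7 numbers parted by spaces: the shift along the tool's x, y, z in units of 200 mm (1.0 is 200 mm), then the turn, a rotation vector about the tool's x, y, z in units of 2 pi rad (1.0 is 2 pi rad), then the closure in counts, from 0 (fully open) to 255 (shut). A call has 1 to 10 rows; each row is the pose to reach, as a shift and turn from the pose commanded when the call began, along the tool's axes at that moment, turning the shorter way round; what a row does not reach only later rows make up. A row lasts 1/12 s, in which the tool goes at most 41.7 mm and 7.16 degrees, less where a joint would pass 70% of its speed; a pose out of reach is approached as far as the arm can. A call with a number of a shift or a turn outside -1 to 1 is refused whole. A call with a gripper value outside its range is refused whole. The fingers move at their own pace and stop on an object; "squeeze" is the grip in N (left out, the last holds). Time passes only in rows, so rows that repeat a pose let the fingers close. It gives the time, the measured TCP pose, the force, the opening and the grip force at its end, in the units of the state.
- ctrl.get_state(): the state, without advancing time (a new reading comes with each control period).
- ctrl.grab_frame(name): name is "side" or "top" or "wrist"; returns (picture, depth): 400x640x3 uint8, blue, green, red; 400x640 float32, m along the optical axis (not along the pixel's ray), 0 where there is no reading.
- ctrl.get_calibration(name): a dict with "fx", "fy", "cx", "cy" (pixels), "distortion" ([k1, k2, p1, p2, k3] as OpenCV has them; the pictures are not rectified), "origin" and "orientation" of the camera in the world. Camera axes: x right, y up, looking along -z (the intrinsics and any distortion apply to the point x, -y, -z); pixel columns grow to the right and rows downward; lengths in m; the calibration is good to about 2 mm. A picture is of the moment at which its call begins: read the wrist's pose just before it. get_calibration takes no time and is no camera call; for the wrist camera it gives the pose at the moment of the call.
- ctrl.job_done(): hands the job in; it is judged then, once.
Trained networks look in the newest picture that a camera, given by its name, has taken for a name from the list of things; names that differ only in an ending like _2 or _b are one class to them, and where a whole thing is asked for, a point or a joint stands for the part that bears it (a point fixed in the world has none). Each returns a list of dicts, best first, with "p" (0 to 1); they miss things now and then, are a little off and sometimes report something else, mostly with a low value. They report only what shows in the picture. A call takes as long as a camera call. They do not tell look-alikes from the thing itself.
- ctrl.recognise(camera, query): "pixel" ([row, column] in pixels, amid what is visible of it).
- ctrl.pinpoint(camera, query): "pixel" ([row, column] in pixels: a listed point, or the origin of a listed thing).
The state is a dict: "t": time; "q": joint angles; "joint_vel": joint speeds; "tau": joint torques, N m; "eef_pos": TCP position; "orientation": TCP orientation; "contact_force": force on the tool from outside, world axes, zero at the start; "moment": the same for the moment, N m; "width": opening from 0.0 (shut) to 1.0 (fully open); "finger_force": force on a finger pad.
Only numpy, scipy, OpenCV 4.12 (cv2) and the standard library are available. Lean on these libraries where they do the work, as an engineer would, in place of code of your own. Each camera call takes 0.05 s, during which the arm holds its last target. There are 200 camera calls.

## Working session

There is one attempt and no reset: what is moved stays moved. The work goes in short steps, Python scripts to look and compute and a tool call to move; the robot and the scene stay as the last step left them, time stands still between calls to the robot, and variables do not carry over. Pictures are saved under pics/ and viewed, at most 10 in all, crops included, and the job is handed in when it is done.

Besides the shell and the picture viewer there is one more tool, called after "Request:" by a JSON object that holds its "fn" and its "kwargs". jog_arm: Moves the arm, as the interface text tells. Shifts and turns lie within -1 to 1; 1 stands for 200 mm of shift or 2 pi rad of turn. Its arguments: {"type":"object","properties":{"commands":{"type":"string"},"squeeze":{"type":"number"}},"required":["commands"]}

```bash
mkdir -p pics
cat > h.py <<'E'
from workcell import ctrl
import numpy as np, cv2
from scipy.spatial.transform import Rotation as R
def cal(n):
    c=ctrl.get_calibration(n); q=c["orientation"]
    return np.array([[c["fx"],0,c["cx"]],[0,c["fy"],c["cy"]],[0,0,1]]),np.array(c["distortion"],float),np.array(c["origin"]),R.from_quat([q[1],q[2],q[3],q[0]]).as_matrix()
def rays(c,px):  # px Nx2 [row,col] -> dirs with unit depth
    K,D,o,M=c; p=np.array(px,float).reshape(-1,2)[:,::-1].copy()
    u=cv2.undistortPoints(p.reshape(-1,1,2),K,D).reshape(-1,2)
    return np.c_[u[:,0],-u[:,1],-np.ones(len(u))]@M.T
def atz(c,px,z):
    d=rays(c,px); return c[2]+d*((z-c[2][2])/d[:,2])[:,None]
def atd(c,px,dep):
    p=np.array(px,int).reshape(-1,2); return c[2]+rays(c,px)*dep[p[:,0],p[:,1]][:,None]
E
python3 - <<'E'
from h import *
s=ctrl.get_state(); print(s)
ims=[]
for n in("top","side"):
    c=cal(n); im,d=ctrl.grab_frame(n); cv2.imwrite(f"pics/{n}0.png",im); np.save(f"{n}0.npy",d)
    print(n,c[2],c[3].round(2).tolist(),c[0][0,0])
    for q,z in(("alu_bottom_center",.03),("alu_middle_center",.04),("alu_top_center",.05),("tray_yellow",0)):
        for r in ctrl.pinpoint(n,q)[:4]: print(q,np.round(r["p"],2),np.round(r["pixel"]),atz(c,r["pixel"],z).round(3))
E
```

```text
{'t': 0.0, 'q': array([-1.37296696,  0.39915814,  0.04504544,  1.53785381, -0.018709  ,
        1.2069266 , -0.05070483]), 'joint_vel': array([ 0.0003846 ,  0.00056107, -0.00102543, -0.0001126 , -0.00109584,
       -0.00081783,  0.00047293]), 'tau': array([ 4.92172912e-04, -4.75138414e+01,  1.36453047e+00, -2.54223400e+01,
        1.14658262e-02,  9.52716800e-03, -1.59585017e-06]), 'eef_pos': array([0.18991695, 0.62097744, 0.23029724]), 'orientation': array([-7.86346137e-05,  1.47823966e-01,  9.89013220e-01, -9.58870626e-04]), 'contact_force': array([ 1.17605717,  0.46914101, -0.3210154 ]), 'moment': array([-0.04547272, -0.0286425 ,  0.03059946]), 'finger_force': 0.0, 'width': 0.9981347743909823}
top [0.38069714 0.01809498 1.346775  ] [[-0.0, 1.0, -0.07], [-1.0, -0.0, -0.0], [-0.01, 0.07, 1.0]] 465.18405734908026
alu_bottom_center 0.55 [167. 374.] [[ 0.588 -0.124  0.03 ]]
alu_top_center 0.78 [150. 373.] [[ 0.632 -0.121  0.05 ]]
tray_yellow 0.97 [278. 451.] [[ 0.271 -0.345  0.   ]]
tray_yellow 0.65 [196. 457.] [[ 0.505 -0.369  0.   ]]
side [ 0.15142906 -0.5946525   0.66841307] [[0.86, 0.33, -0.38], [-0.5, 0.57, -0.65], [-0.0, 0.75, 0.66]] 393.07490571537636
alu_bottom_center 0.88 [244. 457.] [[ 0.699 -0.235  0.03 ]]
alu_bottom_center 0.52 [228. 383.] [[ 0.589 -0.113  0.03 ]]
alu_top_center 0.92 [214. 399.] [[ 0.635 -0.107  0.05 ]]
tray_yellow 0.86 [397. 312.] [[ 0.272 -0.348  0.   ]]
tray_yellow 0.55 [339. 425.] [[ 0.503 -0.363  0.   ]]
```

View pics/top0.png

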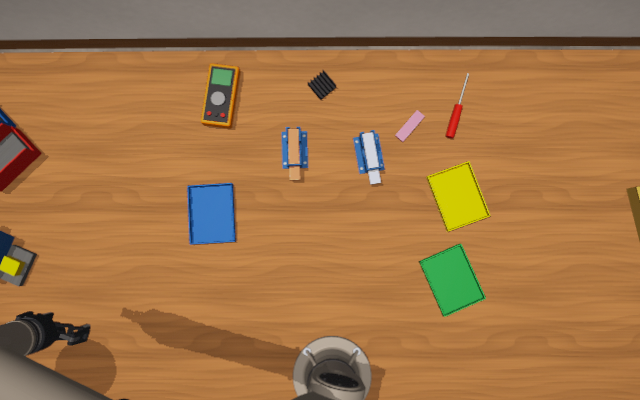

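View pics/side0.png

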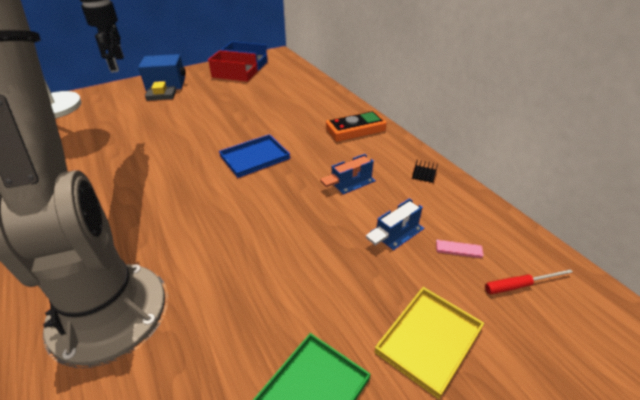

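Candidates: silver bars in a blue chute at top (155,370) and side (225,395); copper bars at top (150,294); pink bar at top (125,410). The silver one fits. Of the trays, yellow at top (196,458) and side (340,430) is meant, not green (280,452) or blue (213,212).

Run:
```python
from h import *
im=cv2.imread("pics/top0.png"); d=np.load("top0.npy"); c=cal("top")
hsv=cv2.cvtColor(im,cv2.COLOR_BGR2HSV)
def fit(m,z,name):
    rc=np.argwhere(m); 
    P=atz(c,rc,z)[:,:2].astype(np.float32); r=cv2.minAreaRect(P); print(name,len(rc),np.round(r[0],4),np.round(r[1],4),round(r[2],1),"median z",np.median(atd(c,rc,d)[:,2]).round(4))
    return rc
m=(hsv[...,1]<70)&(hsv[...,2]>140); m[:120]=0;m[200:]=0;m[:,:345]=0;m[:,395:]=0
n,l,st,_=cv2.connectedComponentsWithStats(m.astype(np.uint8)); m=l==1+np.argmax(st[1:,4])
rc=fit(m,.045,"silver"); 
z=atd(c,rc,d)[:,2]
for r in range(rc[:,0].min(),rc[:,0].max()+1):
    k=rc[:,0]==r; cc=rc[k,1]; print(r,cc.min(),cc.max(),np.median(z[k]).round(3),end=" | ")
print()
y=(hsv[...,0]>22)&(hsv[...,0]<35)&(hsv[...,1]>180)&(hsv[...,2]>120); y[:150]=0;y[240:]=0;y[:,:420]=0;y[:,500:]=0
fit(y,.012,"tray")
a=cv2.resize(im[110:240,340:500],None,fx=5,fy=4.5,interpolation=cv2.INTER_CUBIC)
im2=cv2.imread("pics/side0.png")[180:270,340:460]
cv2.imwrite("pics/crop.png",cv2.resize(im[115:205,335:430],None,fx=6,fy=6,interpolation=cv2.INTER_CUBIC))
```

```text
silver 406 [ 0.6345 -0.112 ] [0.1016 0.0324] 9.5 median z 0.054
132 369 372 0.048 | 133 364 372 0.054 | 134 362 373 0.055 | 135 362 373 0.055 | 136 362 373 0.055 | 137 362 373 0.054 | 138 363 373 0.054 | 139 363 373 0.054 | 140 363 374 0.052 | 141 363 374 0.054 | 142 363 374 0.053 | 143 364 374 0.055 | 144 364 374 0.053 | 145 364 375 0.052 | 146 364 375 0.053 | 147 364 375 0.054 | 148 364 375 0.054 | 149 365 375 0.055 | 150 365 375 0.054 | 151 365 376 0.053 | 152 365 376 0.054 | 153 365 376 0.055 | 154 365 376 0.054 | 155 366 376 0.054 | 156 366 377 0.055 | 157 366 377 0.053 | 158 366 377 0.051 | 159 367 377 0.052 | 160 367 377 0.055 | 161 367 377 0.055 | 162 367 378 0.054 | 163 367 378 0.055 | 164 367 378 0.055 | 165 368 378 0.054 | 166 368 378 0.053 | 167 368 375 0.054 | 168 369 369 0.052 | 
tray 2700 [ 0.5059 -0.3666] [0.1708 0.1362] 19.8 median z 0.0041
```

View pics/crop.png

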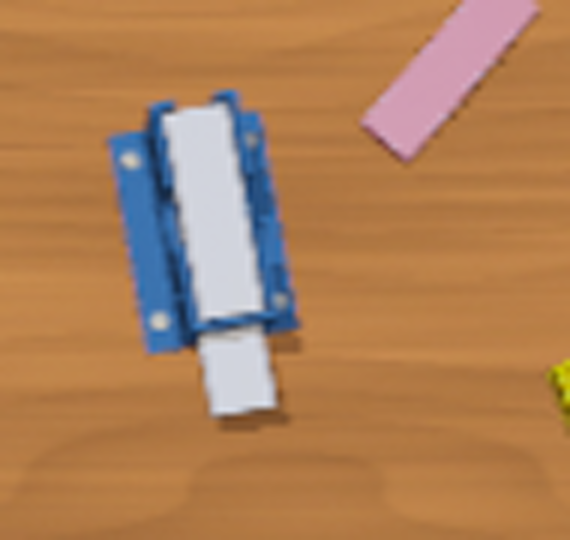

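The crop shows the silver bar in the blue chute, with its stub tip at about top-image (184,375). The pink bar lies apart at (135,402). I'll start moving over and refine the fit as I go.

Run:
```python
from h import *
im=cv2.imread("pics/top0.png"); c=cal("top")
hsv=cv2.cvtColor(im,cv2.COLOR_BGR2HSV)
m=(hsv[...,1]<70)&(hsv[...,2]>140); m[:120]=0;m[195:]=0;m[:,:345]=0;m[:,395:]=0
n,l,st,_=cv2.connectedComponentsWithStats(m.astype(np.uint8))
for i in range(1,n):
    if st[i,4]<40: continue
    rc=np.argwhere(l==i)
    z=.055 if rc[:,0].mean()<167 else .035
    P=atz(c,rc,z)[:,:2].astype(np.float32); r=cv2.minAreaRect(P); print(z,st[i],np.round(r[0],4),np.round(r[1],4),round(r[2],1), P.mean(0).round(4))
print(atz(c,[[183.8,375.5]],.035))
```

```text
0.055 [362 132  17  37 406] [ 0.6326 -0.111 ] [0.1008 0.0322] 9.5 [ 0.6327 -0.1111]
0.035 [368 169  13  15 155] [ 0.5598 -0.1237] [0.0388 0.0324] 10.7 [ 0.5598 -0.1236]
[[ 0.5387565  -0.12740802  0.035     ]]
```

Request:
{"fn": "jog_arm", "kwargs": {"commands": "-0.95 -0.96 0 0 0 0 0;-0.95 -0.96 0 0 0 0 0;-0.95 -0.96 0 0 0 0 0;-0.95 -0.96 0 0 0 0 0;-0.95 -0.96 0 0 0 0 0;-0.95 -0.96 0 0 0 0 0;-0.95 -0.96 0 0 0 0 0"}}

```text
t: 1.08
eef_pos: [0.3186, 0.3769, 0.2316]
orientation: [0.001, 0.151, 0.989, -0.001]
contact_force: [-0.2, -0.6, 0.9]
width: 1.002
finger_force: 0.0
```

```bash
python3 -c "
from h import *
s=ctrl.get_state(); print(s['q'].round(3),s['orientation'].round(3))"
```

```text
[-1.108  0.118  0.165  1.903 -0.019  1.123  0.332] [ 0.001  0.151  0.989 -0.001]
```

Request:
{"fn": "jog_arm", "kwargs": {"commands": "-0.94 -1 0 0 0 0 0;-0.94 -1 0 0 0 0 0;-0.94 -1 0 0 0 0 0;-0.94 -1 0 0 0 0 0;-0.94 -1 0 0 0 0 0;-0.94 -1 0 0 0 0 0;-0.94 -1 0 0 0 0 0;-0.94 -1 0 0 0 0 0"}}

```text
t: 1.75
eef_pos: [0.4393, 0.1299, 0.2319]
orientation: [0.001, 0.153, 0.988, -0.001]
contact_force: [-0.6, -0.3, -0.4]
width: 0.997
finger_force: 0.0
```

Request:
{"fn": "jog_arm", "kwargs": {"commands": "-0.93 -1 0.3 0 0 -0.075 0;-0.93 -1 0.3 0 0 -0.075 0;-0.93 -1 0.3 0 0 -0.075 0;-0.93 -1 0.3 0 0 -0.075 0;-0.93 -1 0.3 0 0 -0.075 0;-0.93 -1 0.3 0 0 -0.075 0;-0.93 -1 0.3 0 0 -0.075 0;-0.93 -1 0.3 0 0 -0.075 0;-0.93 -1 0.3 0 0 -0.075 0"}}

```text
t: 2.5
eef_pos: [0.5569, -0.115, 0.1704]
orientation: [-0.0, -0.084, 0.997, -0.002]
contact_force: [0.6, -0.6, 0.3]
width: 1.002
finger_force: 0.0
```

Run:
```python
from h import *
s=ctrl.get_state(); print(s['q'].round(3),s['orientation'].round(3),s['eef_pos'])
c=cal("wrist"); im,d=ctrl.grab_frame("wrist"); cv2.imwrite("pics/w1.png",im); np.save("w1.npy",d)
print(c[2],c[3].round(2).tolist())
K,D,o,M=c
for p in [(.5393,-.127,.035),(.557,-.124,.035),(.6326,-.111,.055)]:
    v=(np.array(p)-o)@M; print(cv2.projectPoints(np.array([[v[0],-v[1],-v[2]]]),np.zeros(3),np.zeros(3),K,D)[0].ravel().round(1))
```

```text
[-0.323  0.353  0.563  1.818 -0.212  1.032  2.059] [-0.    -0.084  0.997 -0.002] [ 0.55694217 -0.1149748   0.17043138]
[ 0.48791848 -0.12756078  0.31341542] [[-0.17, -0.95, -0.27], [0.99, -0.16, -0.04], [-0.0, -0.27, 0.96]]
[312.9 161.6]
[313.1 183.8]
[313.5 282.2]
```

View pics/w1.png

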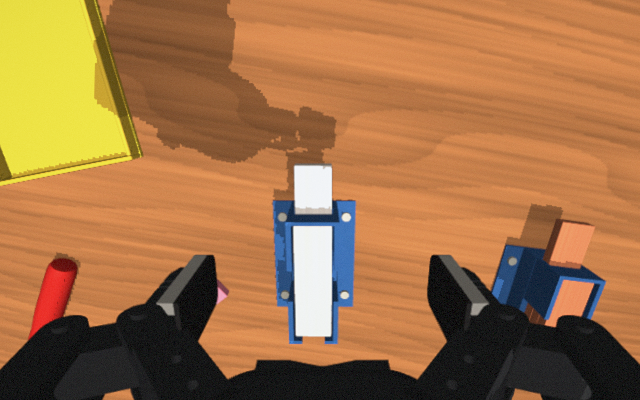

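The wrist view shows the stub at rows 165–213 around column 313, straight between the fingers, with its axis vertical. Measuring more exactly.

Run:
```python
from h import *
c=cal("wrist"); im=cv2.imread("pics/w1.png"); d=np.load("w1.npy"); s=ctrl.get_state()
hsv=cv2.cvtColor(im,cv2.COLOR_BGR2HSV)
m=(hsv[...,1]<60)&(hsv[...,2]>170); m[:155]=0;m[345:]=0;m[:,:285]=0;m[:,345:]=0
n,l,st,_=cv2.connectedComponentsWithStats(m.astype(np.uint8))
for i in range(1,n):
    if st[i,4]<300: continue
    rc=np.argwhere(l==i); zz=np.median(atd(c,rc,d)[:,2]); z=.055 if zz>.045 else .035
    P=atz(c,rc,z)[:,:2].astype(np.float32); r=cv2.minAreaRect(P); print(z,zz,st[i],np.round(r[0],4),np.round(r[1],4),round(r[2],1))
    b=cv2.boxPoints(r); print(b.round(4).tolist())
q=s['orientation']; M=R.from_quat([q[1],q[2],q[3],q[0]]).as_matrix(); print(M.round(3),s['eef_pos'],s['t'])
```

```text
0.035 0.03532822586973419 [ 294  165   38   49 1824] [ 0.5611 -0.12  ] [0.0399 0.03  ] 9.7
[[0.5389000177383423, -0.10859999805688858], [0.5440000295639038, -0.13819999992847443], [0.583299994468689, -0.1315000057220459], [0.5782999992370605, -0.10189999639987946]]
0.055 0.055344545576145265 [ 293  226   39  111 4097] [ 0.6337 -0.1075] [0.0999 0.0298] 10.0
[[0.5819000005722046, -0.1014999970793724], [0.5871000289916992, -0.13089999556541443], [0.6855000257492065, -0.11349999904632568], [0.6802999973297119, -0.08420000225305557]]
[[-0.986 -0.169 -0.001]
 [-0.169  0.986 -0.001]
 [ 0.001 -0.001 -1.   ]] [ 0.55638904 -0.11160865  0.17064841] 2.55
```

Request:
{"fn": "jog_arm", "kwargs": {"commands": "-0.011 -0.062 0.2 0 0 0 80;-0.011 -0.062 0.35 0 0 0 80;-0.011 -0.062 0.35 0 0 0 80;-0.011 -0.062 0.35 0 0 0 80;-0.011 -0.062 0.35 0 0 0 80;-0.011 -0.062 0.35 0 0 0 80;-0.011 -0.062 0.35 0 0 0 80"}}

```text
t: 3.13
eef_pos: [0.5622, -0.1207, 0.1034]
orientation: [0.002, -0.088, 0.996, 0.0]
contact_force: [0.7, -0.1, -0.1]
width: 0.684
finger_force: 0.0
```

```bash
cat > w.py <<'E'
from h import *
import sys
c=cal("wrist"); im,d=ctrl.grab_frame("wrist"); cv2.imwrite(f"pics/{sys.argv[1]}.png",im); s=ctrl.get_state()
hsv=cv2.cvtColor(im,cv2.COLOR_BGR2HSV)
m=(hsv[...,1]<60)&(hsv[...,2]>150); m[:,:240]=0;m[:,400:]=0
n,l,st,_=cv2.connectedComponentsWithStats(m.astype(np.uint8))
for i in range(1,n):
    if st[i,4]<300: continue
    rc=np.argwhere(l==i); zz=np.median(atd(c,rc,d)[:,2]); 
    P=atz(c,rc,zz)[:,:2].astype(np.float32); r=cv2.minAreaRect(P); print(round(float(zz),4),st[i],np.round(r[0],4),np.round(r[1],4),round(r[2],1))
q=s['orientation']; M=R.from_quat([q[1],q[2],q[3],q[0]]).as_matrix(); print(M.round(3).tolist(),s['eef_pos'],s['t'],s['width'],s['contact_force'].round(1),s['q'].round(2))
E
python3 w.py w2
```

```text
0.0352 [ 296  179   49   62 2979] [ 0.5618 -0.1237] [0.0398 0.0297] 9.8
0.0552 [ 294  260   51  106 5114] [ 0.6226 -0.1135] [0.0754 0.0303] 9.6
[[-0.985, -0.174, 0.003], [-0.174, 0.985, 0.0], [-0.003, -0.0, -1.0]] [ 0.56189459 -0.12086426  0.10308568] 3.1833 0.6882017478236312 [0.3 0.7 1.2] [-0.27  0.44  0.53  1.87 -0.28  0.9   2.13]
```

View pics/w2.png

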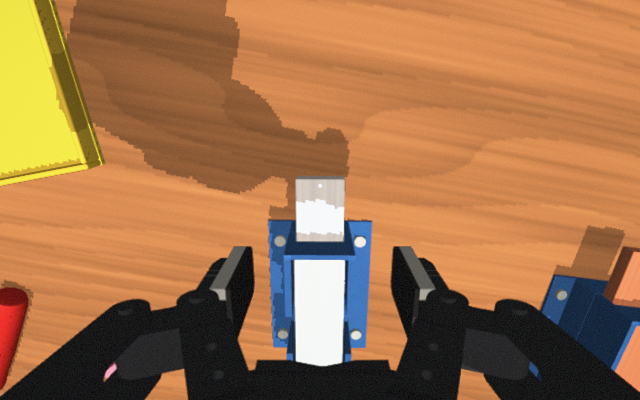

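The stub (rows 179–241, column 320) lies between the fingers (inner faces at columns 252 and 392). Descending.

Request:
{"fn": "jog_arm", "kwargs": {"commands": "0.005 -0.008 0.1 0 0 0 80;0.005 -0.008 0.2 0 0 0 80;0.005 -0.008 0.27 0 0 0 80;0.005 -0.008 0.34 0 0 0 80;0.005 -0.008 0.38 0 0 0 80;0.005 -0.008 0.395 0 0 0 80;0.005 -0.008 0.395 0 0 0 80;0.005 -0.008 0.395 0 0 0 80"}}

```text
t: 3.85
eef_pos: [0.5606, -0.1231, 0.0231]
orientation: [0.001, -0.087, 0.996, -0.0]
contact_force: [0.3, -0.1, 0.6]
width: 0.689
finger_force: 0.0
```

```bash
python3 w.py w3
```

```text
0.0353 [ 286  231   76   92 6725] [ 0.5626 -0.1238] [0.0414 0.0302] 9.9
[[-0.985, -0.174, 0.002], [-0.174, 0.985, -0.0], [-0.002, -0.0, -1.0]] [ 0.56082302 -0.12316593  0.02330729] 3.9 0.6840303300093491 [ 0.1 -0.2  0.1] [-0.22  0.55  0.47  1.91 -0.36  0.75  2.2 ]
```

View pics/w3.png

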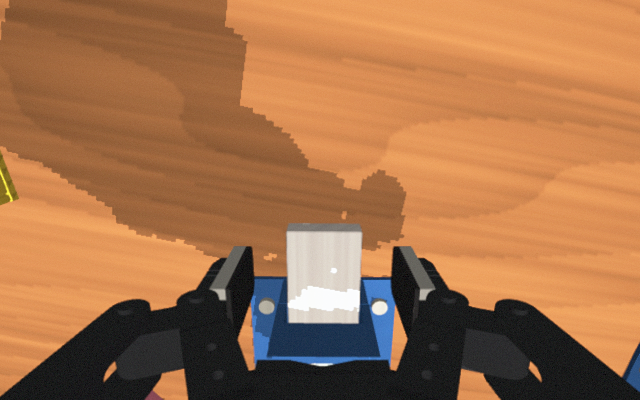

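The stub (columns 287–361) is centred between the pads (252, 392). Closing.

Request:
{"fn": "jog_arm", "kwargs": {"commands": "0 0 0 0 0 0 255;0 0 0 0 0 0 255;0 0 0 0 0 0 255;0 0 0 0 0 0 255;0 0 0 0 0 0 255;0 0 0 0 0 0 255;0 0 0 0 0 0 255;0 0 0 0 0 0 255", "squeeze": 50}}

```text
t: 4.57
eef_pos: [0.5604, -0.123, 0.0231]
orientation: [0.001, -0.087, 0.996, 0.0]
contact_force: [-1.1, -0.1, 6.3]
width: 0.336
finger_force: 51.1
```

Request:
{"fn": "jog_arm", "kwargs": {"commands": "0.02 0 -0.002 0 0 0 255;0.05 0 -0.002 0 0 0 255;0.08 0 -0.002 0 0 0 255;0.11 0 -0.002 0 0 0 255;0.14 0 -0.002 0 0 0 255;0.17 0 -0.002 0 0 0 255"}}

```text
t: 5.07
eef_pos: [0.5258, -0.1291, 0.0228]
orientation: [0.0, -0.087, 0.996, 0.0]
contact_force: [2.6, 0.9, 1.7]
width: 0.333
finger_force: 50.7
```

```bash
python3 w.py w4
```

```text
0.0349 [ 285  231   76  135 9343] [ 0.5388 -0.1282] [0.0638 0.03  ] 10.1
[[-0.985, -0.172, -0.002], [-0.172, 0.985, 0.0], [0.002, 0.001, -1.0]] [ 0.52410723 -0.12945338  0.02261086] 5.1167 0.332534862731502 [ 0.4 -0.1  3.1] [-0.22  0.51  0.48  1.99 -0.35  0.72  2.22]
```

View pics/w4.png

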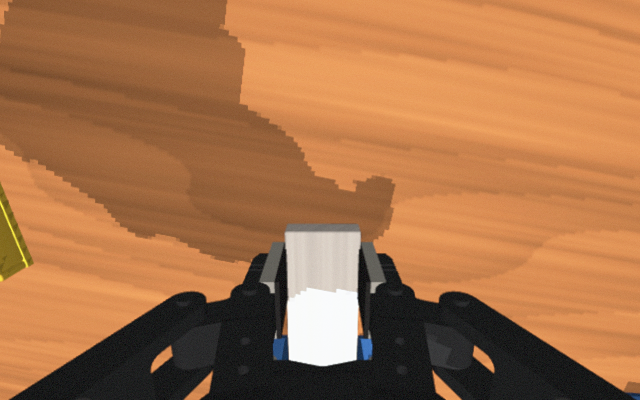

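The bar moves with the gripper without slipping (front edge still at row 225). Pulling on until it is clear.

Request:
{"fn": "jog_arm", "kwargs": {"commands": "0.04 0 -0.002 0 0 0 255;0.08 0 -0.002 0 0 0 255;0.12 0 -0.002 0 0 0 255;0.16 0 -0.002 0 0 0 255;0.2 0 -0.002 0 0 0 255;0.24 0 -0.002 0 0 0 255;0.28 0 -0.002 0 0 0 255;0.28 0 -0.002 0 0 0 255"}}

```text
t: 5.78
eef_pos: [0.4684, -0.1389, 0.0226]
orientation: [-0.002, -0.086, 0.996, 0.001]
contact_force: [-0.8, -0.2, -0.8]
width: 0.334
finger_force: 50.4
```

```bash
python3 w.py w5
python3 - <<'E'
from h import *
a=[]
for n,(r0,r1,c0,c1) in (("top",(115,225,330,430)),("side",(180,290,330,430))):
    im,d=ctrl.grab_frame(n); a.append(cv2.resize(im[r0:r1,c0:c1],None,fx=4,fy=4,interpolation=cv2.INTER_CUBIC))
    if n=="top":
        c=cal(n); rc=np.argwhere(np.ones((20,4)))+[140,367]; print("top bar z",np.median(atd(c,rc,d)[:,2]))
cv2.imwrite("pics/p1.png",np.hstack(a))
E
```

```text
0.0346 [ 285  232   76  134 9271] [ 0.4816 -0.138 ] [0.0633 0.03  ] 9.7
[[-0.985, -0.173, -0.001], [-0.173, 0.985, 0.0], [0.001, 0.001, -1.0]] [ 0.46982931 -0.13876941  0.02285637] 5.8333 0.3341391895239151 [ 0.7 -0.5 -1.2] [-0.21  0.44  0.49  2.11 -0.33  0.67  2.25]
top bar z 0.04418535800986789
```

View pics/p1.png

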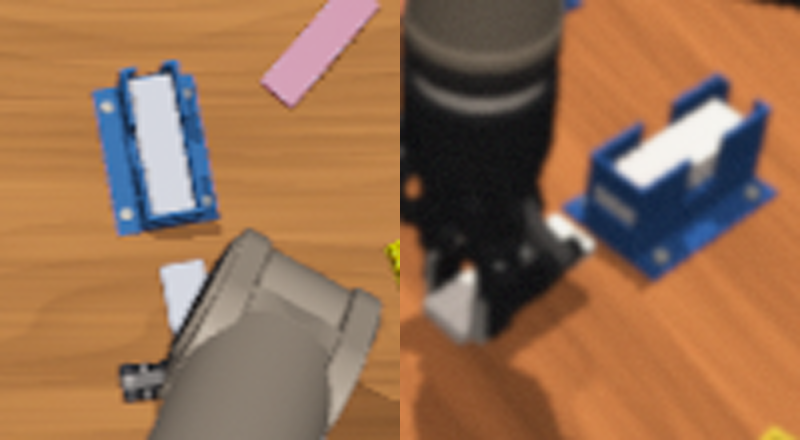

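The drawn bar is clear and the other two have sunk 10 mm (top face now at 44 mm). Lifting and carrying it to the yellow tray.

Request:
{"fn": "jog_arm", "kwargs": {"commands": "0 0 -0.1 0 0 0 255;0 0 -0.2 0 0 0 255;0 0 -0.3 0 0 0 255;0.02 -0.1 -0.4 0 0 0 255;0.04 -0.25 -0.4 0 0 0 255;0.06 -0.4 -0.4 0 0 0 255;0.09 -0.55 -0.4 0 0 0 255;0.12 -0.7 -0.4 0 0 0 255;0.15 -0.85 -0.4 0 0 0 255;0.16 -0.95 -0.4 0 0 0 255"}}

```text
t: 6.77
eef_pos: [0.4723, -0.335, 0.1034]
orientation: [0.0, -0.086, 0.996, -0.001]
contact_force: [-0.8, -0.7, -0.8]
width: 0.334
finger_force: 50.3
```

Request:
{"fn": "jog_arm", "kwargs": {"commands": "0.013 -0.1 0 0 0 0 255;0.013 -0.2 0 0 0 0 255;0.013 -0.2 0 0 0 0 255;0.013 -0.2 0 0 0 0 255;0.013 -0.2 0 0 0 0 255"}}

```text
t: 7.18
eef_pos: [0.4775, -0.3702, 0.1026]
orientation: [-0.0, -0.088, 0.996, 0.001]
contact_force: [0.6, 0.7, -1.2]
width: 0.336
finger_force: 50.3
```

```bash
python3 w.py w6
```

```text
0.1146 [ 285  232   76  134 9194] [ 0.4908 -0.3691] [0.0634 0.0298] 9.9
[[-0.985, -0.175, -0.0], [-0.175, 0.985, 0.001], [0.0, 0.001, -1.0]] [ 0.47760034 -0.36971509  0.1027053 ] 7.2333 0.33983211577455813 [-0.8  0.8 -0.9] [ 0.16  0.51  0.57  1.79 -0.33  0.94  2.62]
```

View pics/w6.png

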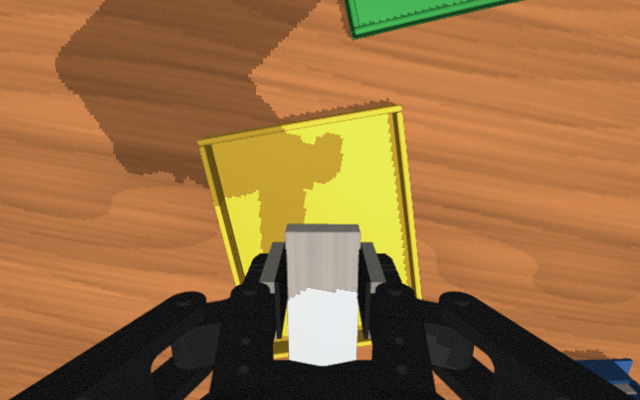

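The yellow tray lies below: front corners at about (143,203) and (108,400), rear edge near row 348. Checking its centre from these.

Run:
```python
from h import *
c=cal("wrist"); s=ctrl.get_state(); print(s['eef_pos'])
p=atz(c,[[141,199],[106,402]],.02); print(p.round(4)); v=p[1]-p[0]; L=np.hypot(*v[:2]); u=np.array([-v[1],v[0]])/L*np.sign(-v[1]); print(L,np.degrees(np.arctan2(u[1],u[0])),p.mean(0)[:2]+.085*u)
print(atz(c,[[345,275],[345,370]],.02))
```

```text
[ 0.47760034 -0.36971509  0.1027053 ]
[[ 0.4497 -0.4546  0.02  ]
 [ 0.4066 -0.3336  0.02  ]]
0.12839062197496934 19.57805489038141 [ 0.5082336  -0.36561617]
[[ 0.59218111 -0.38647006  0.02      ]
 [ 0.5799273  -0.31626443  0.02      ]]
```

Request:
{"fn": "jog_arm", "kwargs": {"commands": "0 0 0.1 0 0 0 255;0 0 0.2 0 0 0 255;0 0 0.3 0 0 0 255;0 0 0.38 0 0 0 255;0 0 0.44 0 0 0 255;0 0 0.47 0 0 0 255;0 0 0.485 0 0 0 255;0 0 0.485 0 0 0 255;0 0 0.485 0 0 0 255"}}

```text
t: 7.98
eef_pos: [0.4778, -0.3714, 0.0068]
orientation: [0.001, -0.087, 0.996, -0.0]
contact_force: [0.5, 0.2, 0.4]
width: 0.337
finger_force: 50.3
```

Request:
{"fn": "jog_arm", "kwargs": {"commands": "0 0 0.005 0 0 0 255;0 0 0.01 0 0 0 255;0 0 0.013 0 0 0 255;0 0 0.013 0 0 0 255"}}

```text
t: 8.32
eef_pos: [0.4775, -0.3714, 0.004]
orientation: [0.0, -0.087, 0.996, -0.0]
contact_force: [-0.9, -0.1, 1.4]
width: 0.335
finger_force: 51.5
```

Request:
{"fn": "jog_arm", "kwargs": {"commands": "0 0 0.004 0 0 0 255;0 0 0.007 0 0 0 255;0 0 0.007 0 0 0 255;0 0 0.007 0 0 0 255"}}

```text
t: 8.65
eef_pos: [0.4775, -0.3714, 0.0039]
orientation: [0.001, -0.087, 0.996, 0.0]
contact_force: [-2.6, 2.4, 11.5]
width: 0.336
finger_force: 57.2
```

The bar is touching the floor of the tray. Easing up slightly, opening, then retreating.

Request:
{"fn": "jog_arm", "kwargs": {"commands": "0 0 -0.003 0 0 0 255;0 0 -0.004 0 0 0 150;0 0 -0.004 0 0 0 110;0 0 -0.004 0 0 0 110;0 0 -0.004 0 0 0 110;0 0 -0.004 0 0 0 110"}}

```text
t: 9.15
eef_pos: [0.4771, -0.3711, 0.0026]
orientation: [-0.0, -0.087, 0.996, 0.0]
contact_force: [-0.2, 0.2, 0.7]
width: 0.568
finger_force: 0.0
```

Request:
{"fn": "jog_arm", "kwargs": {"commands": "0 0 -0.03 0 0 0 110;0 0 -0.1 0 0 0 110;0 0 -0.25 0 0 0 110;0 0 -0.4 0 0 0 110;0 0 -0.6 0 0 0 110;0 0 -0.7 0 0 0 110;0 0 -0.7 0 0 0 110"}}

```text
t: 9.73
eef_pos: [0.4799, -0.3743, 0.1499]
orientation: [0.005, -0.087, 0.996, -0.004]
contact_force: [0.3, -0.4, 0.4]
width: 0.569
finger_force: 0.0
```

```bash
python3 w.py w7
python3 - <<'E'
from h import *
c=cal("top"); im,d=ctrl.grab_frame("top"); rc=np.argwhere(np.ones((20,4)))+[140,367]; print("top bar z",np.median(atd(c,rc,d)[:,2]))
a=cv2.imread("pics/w7.png"); im2,_=ctrl.grab_frame("side")
cv2.imwrite("pics/p2.png",np.hstack([cv2.resize(a,(480,300)),cv2.resize(im2[200:400,320:520],(300,300))]))
E
```

```text
0.0142 [ 309  159   38  114 4145] [ 0.5084 -0.3672] [0.0987 0.0299] 10.0
[[-0.985, -0.173, 0.006], [-0.173, 0.985, -0.004], [-0.006, -0.005, -1.0]] [ 0.47880695 -0.37284218  0.14699568] 9.7833 0.5692340606705354 [-0.   0.5  0.6] [ 0.14  0.46  0.6   1.76 -0.3   1.02  2.59]
top bar z 0.043605042491492774
```

View pics/p2.png

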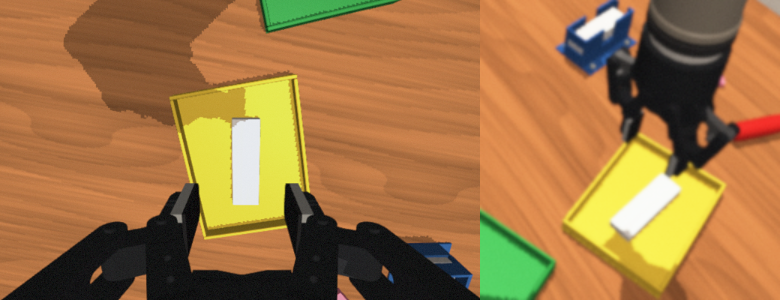

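The bar lies flat in the yellow tray (top face at 14 mm, left panel (160,245)). The other two bars are still in the chute, settled down, and the arm is clear of everything.

```bash
python3 -c "
from workcell import ctrl
print(ctrl.job_done())"
```

```text
the job is handed in; nothing more can be done
None
```

The bottom aluminium bar was drawn straight out and lowered flat into the yellow tray, the other two sank 10 mm and stayed in the chute, and the job was handed in at about 10 s on the robot's clock.

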